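# Stand the gel cassette in the reader and start it

### The job

Take the gel cassette with the red grip bar out of the blue draining rack and stand it upright in the slot of the white reader, lowered fully home and not dropped in. Then, with it in place, press the reader's green start button all the way down and let it go. Leave the other two cassettes in the rack and the bottle, timer, marker and pipette where they are.

Things in the scene. Friction and masses are not known exactly. Their poses are not given: they have to be found in the camera images.
- cassette_red: gel cassette with red grip bar and red edges: an upright rigid plate 100 wide (its y) x 90 tall (its z), the lower 66 mm clear plastic 8 thick (its x), the top 24 mm a red grip bar 12 thick, 100 long. About 0.11 kg. Origin: centre of its lower edge; z up. Both faces and both ends are alike, so it may go in either way round. At the start it stands in one of the three slots of the rack
- cassette_white: a standing gel cassette like cassette_red but with a white grip bar and edges; stays in the rack. Origin and axes as for the red one
- cassette_green: a standing gel cassette like cassette_red but with a green grip bar and edges; stays in the rack. Origin and axes as for the red one
- rack: fixed blue plastic draining rack, 200 (x) x 130 (y) base 8 mm thick, with three slots that run along its y, at x = -75, 0 and +75 mm, each holding one cassette between ribs that end 32 mm above the slot floor. Origin: centre of its underside on the bench; the slot floor is 8 mm up, so cassette tops are at 98 mm. 63 mm free between neighbouring grip bars
- reader: fixed white reader box 150 (x) x 210 (y) x 60 tall, with a black-rimmed slot in its top and a green button. Origin: centre of its underside on the bench; front faces its -x. It may stand to the robot's left or right, with the rack on the other side
- reader_slot (a point): centre of the slot floor in the reader, 25 mm above the bench, at (0, +30 mm) of the reader's middle; axes as the reader's. Slot along y: 104 long, 11 wide, walls upright to the reader's top 35 mm above the floor; on it a black 45 degree funnel rim, 7 high, opens the mouth to 25 x 118 mm. A cassette fully home has its lower edge's centre here and its top 115 mm above the bench
- start_top (a point): centre of the top of the green start button (30 mm across) on the reader's top, at (-32, -70 mm) of the reader's middle; pressed straight down
- start (a joint): travel of the start button: 0 up, 0.006 m fully down; a spring of about 5 N at full travel brings it back
- bottle: clear bottle with white cap, 68 across, 150 tall, a bystander; origin at its foot
- timer: small grey timer, 60 x 70 x 22, a bystander; origin at its underside
- marker: white and blue marker pen lying along its x, 140 long, 15 thick, a bystander; origin at its underside
- pipette: grey pipette lying along its x, 245 long, 26 thick, a bystander; origin at its underside
Not all that is in view belongs to the job. Leave any purple or yellow look-alike of the cassette_red alone.

How it is judged:
By the outcome, as a careful person would: the job done as asked, in the order asked, and still so for the second after the job is handed in, with the robot touching nothing.
It also fails if it takes over 51 s, if anything falls off the work surface, if the arm or the gripper's body presses on something with over 40 N, if the wrist force passes 120 N, or if a joint passes its speed limit or range.

### The arm

A 6-joint arm with a two-finger parallel gripper is mounted at the origin on the work surface. World frame = base frame: x ahead of the robot, y to its left, z up, the work surface at z = 0. Lengths are in mm, angles in rad, forces in N, time in s.
With the tool pointing down it reaches from about 275 to 825 mm from the base axis. Payload 5.2 kg.
Tool frame: the origin (TCP) lies midway between the tips of the shut fingers; the grasp point (between the pads) lies 19 mm behind it (ctrl.pinch_z is the distance from the TCP to the grasp point, in mm); z points along the fingers, y is the line along which they close (so a half turn about z gives the same grasp; the last joint's range is limited). The gripper opens to 93 mm and grips with 3 to 60 N. Pads are 15 mm wide; open, the fingers measure 128 mm over their backs; the gripper's body (75 mm by 188 mm) begins 65 mm behind the grasp point.
Start: joints at [-1.469, 0.259, 1.535, -0, 1.348, -0.203], TCP at [165.077, -524.647, 218.653] pointing down, gripper open.
Joint ranges: [-3.14, 3.14], [-0.91, 2.08], [0.19, 2.58], [-1.22, 4.36], [0.22, 2.71], [-3.12, 3.12]. Speed limits (rad/s): [2.57, 2.57, 3.14, 3.14, 3.14, 3.14].

### API

Orientations are given as a 3x3 rotation matrix whose columns are the frame's x, y, z axes.
In Python, from cell import status, cams, ctrl gives the robot as it stands. The module is installed in compiled form; this text tells all that it offers.
- The arm moves only by the shell command python3 -m inch 'ROWS' [OPENING] [FORCE]. ROWS is JSON, a list of rows, each an object of numbers: "dx", "dy", "dz": the shift along the tool's x, y, z each as a share of 250 mm, from -1 to 1; "spin": the turn about the tool's z as a share of 2 pi rad, from -1 to 1. A call has exactly 10 rows; each row is the pose to reach, as a shift and turn from the pose commanded when the call began, along the tool's axes at that moment, turning the shorter way round; what a row does not reach only later rows make up. A row lasts 1/10 s, in which the tool goes at most 50 mm and 8.59 degrees, less where a joint would pass 70% of its speed; a pose out of reach is approached as far as the arm can. A call with a number of a shift or a turn outside -1 to 1 is refused whole. A call with a gripper value outside its range is refused whole. OPENING is the closure, from 0 (fully open) to 1 (shut), set as the call begins (- or left out, the last holds). The fingers move at their own pace and stop on an object; FORCE is the grip in N (left out, the last holds). Time passes only in rows, so rows that repeat a pose let the fingers close, or fill a call up. It gives the time, the measured TCP pose, the force, the opening and the grip force at its end, in the units of the state.
- status.sense(): the state, without advancing time (a new reading comes with each control period).
- cams.camera(name): name is "scene" or "side" or "wrist"; returns a dict with "color" (420x560x3 uint8, red, green, blue), "K" (3x3 intrinsics, pixels), "pose" (4x4, takes a point from camera to world coordinates). Camera axes: x right, y up, looking along -z (the intrinsics and any distortion apply to the point x, -y, -z); pixel columns grow to the right and rows downward; lengths in mm; the calibration is good to about 2 mm. A picture is of the moment at which its call begins. There is no depth.
- ctrl.close_job(): hands the job in; it is judged then, once.
The state is a dict: "clock": time; "qpos": joint angles; "dq": joint speeds; "joint_torque": joint torques, N m; "tcp_pos": TCP position; "ee_rot": TCP orientation; "force": force on the tool from outside, world axes, zero at the start; "torque": the same for the moment, N m; "grip_width": finger opening in mm; "gripper_force": force on a finger pad.
Only numpy, scipy, OpenCV 4.12 (cv2) and the standard library are available. Lean on these libraries where they do the work, as an engineer would, in place of code of your own. Each camera call takes 0.05 s, during which the arm holds its last target. There are 200 camera calls.

## Working session

There is one attempt and no reset: what is moved stays moved. The work goes in short steps, Python scripts to look and compute and a shell command to move; the robot and the scene stay as the last step left them, time stands still between calls to the robot, and variables do not carry over. Pictures are saved under pics/ and viewed, at most 10 in all, crops included, and the job is handed in when it is done.

```bash
mkdir -p pics
cat > h.py <<'E'
import numpy as np, cv2
from cell import status,cams,ctrl
def shot(n,f):
    c=cams.camera(n); cv2.imwrite('pics/'+f+'.png',cv2.cvtColor(c['color'],cv2.COLOR_RGB2BGR))
    np.savez('pics/'+f+'.npz',K=c['K'],pose=c['pose']); return c
def ray(f,u,v,z):
    d=np.load('pics/'+f+'.npz');K=d['K'];P=d['pose']
    p=np.linalg.solve(K,[u,v,1.]); r=P[:3,:3]@(p*[1,-1,-1]); o=P[:3,3]
    return (o+r*(z-o[2])/r[2]).round(1)
def proj(f,X):
    d=np.load('pics/'+f+'.npz');K=d['K'];P=d['pose']
    p=(np.asarray(X,float)-P[:3,3])@P[:3,:3]*[1,-1,-1]; q=p@K.T; return (q[...,:2]/q[...,2:]).round(1)
E
python3 - <<'E'
from h import *
a=shot('scene','s0');b=shot('side','d0')
print(a.keys(),a['K'],a['pose'],b['pose'])
im=np.hstack([cv2.imread('pics/s0.png'),cv2.imread('pics/d0.png')])
s=status.sense();print(s['clock'],s['tcp_pos'],s['ee_rot'],s['force'],s['grip_width'],ctrl.pinch_z)
E
```

```text
dict_keys(['color', 'K', 'pose']) [[380.51986454   0.         281.30014825]
 [  0.         380.51986454 211.60775925]
 [  0.           0.           1.        ]] [[ 6.30829018e-02 -7.51142916e-01  6.57118610e-01  1.13242740e+03]
 [ 9.97917914e-01  3.86136906e-02 -5.16606243e-02 -6.04802105e+01]
 [ 1.34307373e-02  6.59009335e-01  7.52014835e-01  8.38925604e+02]
 [ 0.00000000e+00  0.00000000e+00  0.00000000e+00  1.00000000e+00]] [[-6.78927722e-01  3.87279047e-01 -6.23756433e-01 -3.79829654e+02]
 [-7.34185676e-01 -3.51929984e-01  5.80617499e-01  8.06235418e+02]
 [ 5.34240054e-03  8.52150354e-01  5.23269752e-01  7.84667901e+02]
 [ 0.00000000e+00  0.00000000e+00  0.00000000e+00  1.00000000e+00]]
0.1 [ 165.03061628 -524.1494046   217.90589159] [[ 9.53911698e-01  3.00087398e-01 -1.64112974e-04]
 [ 3.00087261e-01 -9.53910375e-01  1.62219639e-03]
 [ 3.30251624e-04 -1.59668032e-03 -9.99998671e-01]] [-0.31428904  0.53998129  0.54659682] 92.91906881248548 18.8
```

View pics/s0.png

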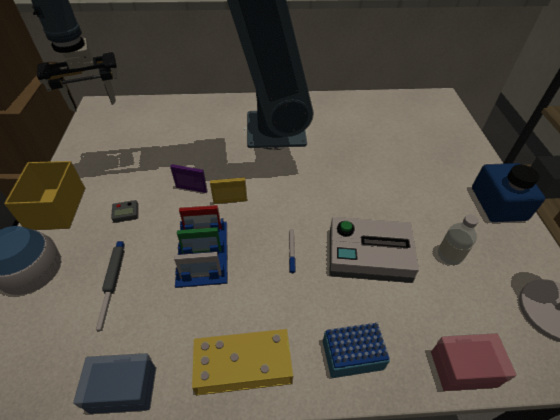

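View pics/d0.png

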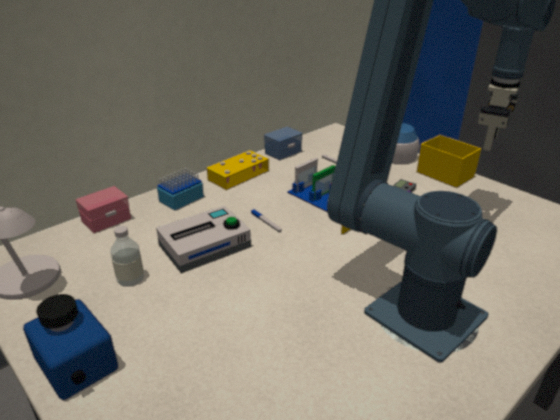

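The scene view shows the red bar at about (200,211), nearest the robot, with green and white behind it. The reader is on the robot's left, with its slot at about (385,242) and its button at (346,228). A yellow look-alike at (228,190) stands close to the red one. I'll enlarge both areas.

Run:
```python
from h import *
im=cv2.imread('pics/s0.png')
a=cv2.resize(im[170:295,165:265],None,fx=4.6,fy=4.6,interpolation=cv2.INTER_CUBIC)
b=cv2.resize(im[205:290,320:425],None,fx=7,fy=7,interpolation=cv2.INTER_CUBIC)
cv2.imwrite('pics/ca.png',a);cv2.imwrite('pics/cb.png',b)
```

```text
(no output)
```

View pics/ca.png

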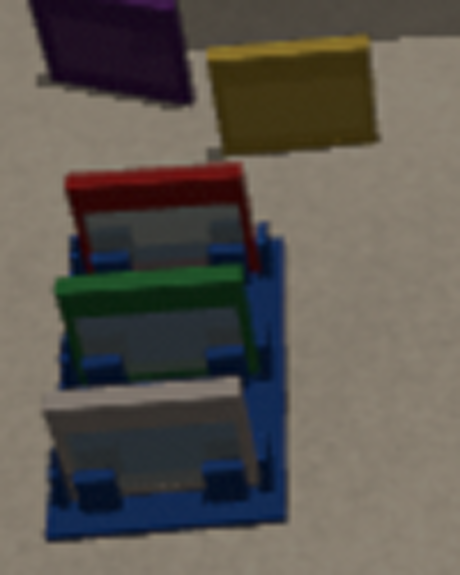

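View pics/cb.png

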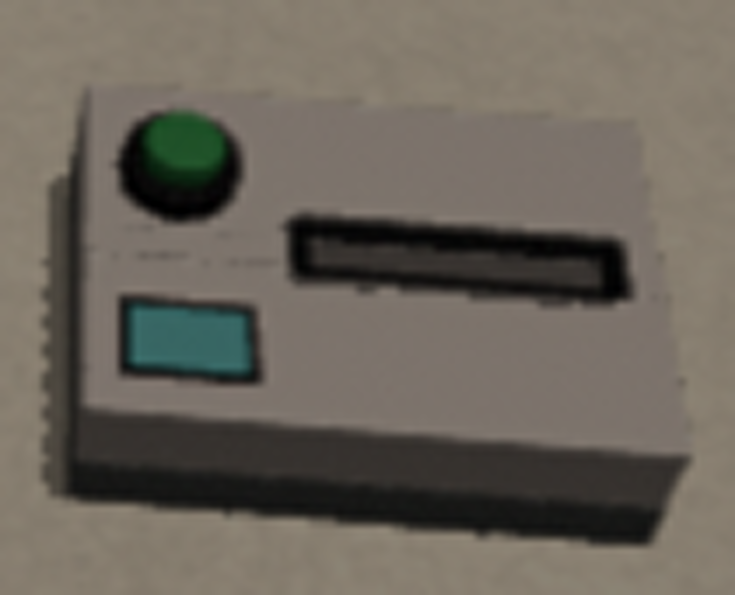

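Run:
```python
from h import *
A=lambda u,v:(165+(u+.5)/4.6-.5,170+(v+.5)/4.6-.5)
B=lambda u,v:(320+(u+.5)/7-.5,205+(v+.5)/7-.5)
def yaw(l,r): d=r-l; return np.degrees(np.arctan2(-d[0],d[1])).round(2),np.linalg.norm(d).round(1)
for n,L,R in [('red',(69,183),(242,173)),('green',(57,287),(242,274)),('white',(46,404),(240,388))]:
    l,r=[ray('s0',*A(*p),98) for p in(L,R)]; print(n,l,r,(l+r)/2,yaw(l,r))
l,r=[ray('s0',*A(*p),8) for p in((47,538),(286,522))];print('rack far edge',l,r,yaw(l,r))
c=[ray('s0',*B(*p),60) for p in((88,88),(637,120),(690,458),(80,408))];print('reader',c,np.mean(c,0),yaw(c[0],c[1]),yaw(c[3],c[2]))
c=[ray('s0',*B(*p),67) for p in((290,218),(622,240),(632,298),(293,280))];print('rim',c,np.mean(c,0),yaw(c[0],c[1]),yaw(c[3],c[2]))
print('button',ray('s0',*B(185,142),72))
print('yellow',[ray('s0',*A(*p),90) for p in((208,50),(369,40))])
```

```text
red [ 463.9 -272.2   98. ] [ 461.2 -175.5   98. ] [ 462.55 -223.85   98.  ] (np.float64(1.6), np.float64(96.7))
green [ 538.4 -270.2   98. ] [ 534.7 -172.1   98. ] [ 536.55 -221.15   98.  ] (np.float64(2.16), np.float64(98.2))
white [ 614. -267.   98.] [ 609.4 -169.6   98. ] [ 611.7 -218.3   98. ] (np.float64(2.7), np.float64(97.5))
rack far edge [ 638.1 -281.1    8. ] [ 635.4 -153.8    8. ] (np.float64(1.22), np.float64(127.3))
reader [array([478.6, 128.6,  60. ]), array([505.4, 336.3,  60. ]), array([655.7, 311. ,  60. ]), array([623.9, 103.7,  60. ])] [565.9 219.9  60. ] (np.float64(-7.35), np.float64(209.4)) (np.float64(-8.72), np.float64(209.7))
rim [array([550.5, 191.5,  67. ]), array([566.9, 310.8,  67. ]), array([592.7, 307.1,  67. ]), array([578.3, 187. ,  67. ])] [572.1 249.1  67. ] (np.float64(-7.83), np.float64(120.4)) (np.float64(-6.84), np.float64(121.0))
button [516.8 157.9  72. ]
yellow [array([ 351.7, -202.2,   90. ]), array([ 347.7, -104.2,   90. ])]
```

```bash
cat >> h.py <<'E'
def go(x,y,z,yaw,tilt=True):
    """shares for TCP target, yaw = world angle (deg) of tool y axis"""
    s=status.sense();R=np.array(s['ee_rot']);p=np.array(s['tcp_pos'])
    d=R.T@(np.array([x,y,z])-p)
    cur=np.degrees(np.arctan2(R[1,1],R[0,1])); t=(yaw-cur+180)%360-180
    print('clk',round(s['clock'],2),'tcp',p.round(1),'yaw',round(cur,2),'F',np.array(s['force']).round(1),'w',round(s['grip_width'],1),'g',round(s['gripper_force'],1))
    print('share d',(d/250).round(4),'spin',round(-t/360,4),'mm',d.round(1),'turn',round(t,2))
E
python3 -c "
from h import *
go(462,-224,210,2.1)"
```

```text
clk 0.1 tcp [ 165.  -524.1  217.9] yaw -72.54 F [-0.3  0.5  0.5] w 92.9 g 0.0
share d [ 1.4934 -0.7887  0.0334] spin -0.2073 mm [ 373.4 -197.2    8.3] turn 74.64
```

```bash
python3 -m inch '[{"dx":0.15,"dy":-0.08,"spin":-0.02},{"dx":0.3,"dy":-0.16,"spin":-0.04},{"dx":0.45,"dy":-0.24,"spin":-0.064},{"dx":0.6,"dy":-0.32,"spin":-0.088},{"dx":0.75,"dy":-0.4,"spin":-0.112},{"dx":0.9,"dy":-0.48,"spin":-0.136},{"dx":0.98,"dy":-0.55,"spin":-0.16},{"dx":1,"dy":-0.6,"spin":-0.184},{"dx":1,"dy":-0.7,"spin":-0.207},{"dx":1,"dy":-0.79,"spin":-0.207}]' 0.4
python3 -c "
from h import *
go(462,-224,210,2.1)"
```

```text
clk 0.1 tcp [ 165.  -524.1  217.9] yaw -72.54 F [-0.3  0.5  0.5] w 92.9 g 0.0
share d [ 1.4934 -0.7887  0.0334] spin -0.2073 mm [ 373.4 -197.2    8.3] turn 74.64invalid input
```

```bash
python3 -m inch '[{"dx":0.15,"dy":-0.08,"dz":0,"spin":-0.02},{"dx":0.3,"dy":-0.16,"dz":0,"spin":-0.04},{"dx":0.45,"dy":-0.24,"dz":0,"spin":-0.064},{"dx":0.6,"dy":-0.32,"dz":0,"spin":-0.088},{"dx":0.75,"dy":-0.4,"dz":0,"spin":-0.112},{"dx":0.9,"dy":-0.48,"dz":0,"spin":-0.136},{"dx":0.98,"dy":-0.55,"dz":0,"spin":-0.16},{"dx":1,"dy":-0.6,"dz":0,"spin":-0.184},{"dx":1,"dy":-0.7,"dz":0,"spin":-0.207},{"dx":1,"dy":-0.79,"dz":0,"spin":-0.207}]' 0.4
python3 -c "
from h import *
go(462,-224,210,2.1)"
```

```text
clock: 1.1
tcp_pos: [344.0, -259.9, 218.1]
ee_rot: [[-0.04, 0.999, -0.001], [0.999, 0.04, 0.001], [0.001, -0.001, -1.0]]
force: [-0.5, 0.2, 0.1]
grip_width: 55.8
gripper_force: 0.0
clk 1.1 tcp [ 344.  -259.9  218.1] yaw 2.28 F [-0.5  0.2  0.1] w 55.8 g 0.0
share d [0.1246 0.4772 0.0322] spin 0.0005 mm [ 31.1 119.3   8. ] turn -0.18
```

```bash
python3 -m inch '[{"dx":0.03,"dy":0.1,"dz":0,"spin":0},{"dx":0.06,"dy":0.25,"dz":0,"spin":0},{"dx":0.1,"dy":0.38,"dz":0,"spin":0},{"dx":0.125,"dy":0.45,"dz":0,"spin":0},{"dx":0.125,"dy":0.477,"dz":0,"spin":0},{"dx":0.125,"dy":0.477,"dz":0,"spin":0},{"dx":0.125,"dy":0.477,"dz":0,"spin":0},{"dx":0.125,"dy":0.477,"dz":0,"spin":0},{"dx":0.125,"dy":0.477,"dz":0,"spin":0},{"dx":0.125,"dy":0.477,"dz":0,"spin":0}]'
python3 -c "
from h import *
c=shot('wrist','w0');print(c['pose'].round(3),c['K'][0,0]);go(462,-224,210,2.1)
for X in ([463,-224,98],[537,-221,98]):print(proj('w0',X))"
```

```text
clock: 2.1
tcp_pos: [461.9, -226.2, 218.8]
ee_rot: [[-0.034, 0.999, 0.0], [0.999, 0.034, -0.0], [-0.0, 0.0, -1.0]]
force: [-0.4, 0.7, -0.5]
grip_width: 56.0
gripper_force: 0.0
[[ 9.99000e-01 -3.40000e-02 -9.00000e-03  4.59628e+02]
 [ 3.60000e-02  9.61000e-01  2.76000e-01 -1.50856e+02]
 [-1.00000e-03 -2.76000e-01  9.61000e-01  3.84960e+02]
 [ 0.00000e+00  0.00000e+00  0.00000e+00  1.00000e+00]] 364.3896669723938
clk 2.15 tcp [ 462.  -226.2  218.8] yaw 1.94 F [-0.5  0.4 -1.3] w 56.0 g 0.0
share d [0.0087 0.0002 0.0354] spin -0.0004 mm [2.2 0.1 8.8] turn 0.16
[286.  195.6]
[377.2 195.1]
```

View pics/w0.png

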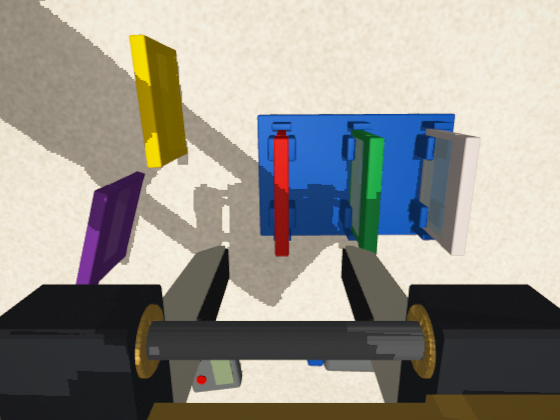

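The wrist view shows the red bar's top from (281,137) to (282,256), about 4 px left of my prediction. I'll refine its position from this picture.

Run:
```python
from h import *
im=cv2.imread('pics/w0.png').astype(int);b,g,r=im[...,0],im[...,1],im[...,2]
m=(r>150)&(g<70)&(b<70);m[:,:260]=0;m[:,305:]=0;m[300:]=0
v,u=np.nonzero(m);print(u.min(),u.max(),v.min(),v.max(),len(u))
rc=cv2.minAreaRect(np.c_[u,v].astype(np.float32));print(rc)
mid=[(v0,u[v==v0].min(),u[v==v0].max()) for v0 in(145,170,196,220,248)];print(mid)
for v0,a,c in mid: print(ray('w0',(a+c)/2,v0,98))
print(ray('w0',281.5,v.min()-.5,98),ray('w0',281.5,v.max()+.5,98))
print('tcp',proj('w0',status.sense()['tcp_pos']))
```

```text
274 287 135 193 695
((280.5, 164.0), (58.0, 13.0), 90.0)Traceback (most recent call last):
  File "<stdin>", line 6, in <module>
    return umr_minimum(a, axis, None, out, keepdims, initial, where)
ValueError: zero-size array to reduction operation minimum which has no identity
```

Run:
```python
from h import *
im=cv2.imread('pics/w0.png').astype(int);b,g,r=im[...,0],im[...,1],im[...,2]
m=(r>2.5*g)&(r>2.5*b)&(r>60);m[:,:260]=0;m[:,305:]=0;m[300:]=0
v,u=np.nonzero(m);print(u.min(),u.max(),v.min(),v.max(),len(u))
for v0 in(142,160,178,196,214,232,250):
    a,c=u[v==v0].min(),u[v==v0].max();print(v0,a,c,ray('w0',(a+c)/2,v0,98))
print(ray('w0',281.5,v.min()-.5,98),ray('w0',281.5,v.max()+.5,98))
print('tcp',proj('w0',status.sense()['tcp_pos']))
```

```text
274 288 130 255 1666
142 274 287 [ 457.1 -181.1   98. ]
160 274 287 [ 457.6 -195.2   98. ]
178 274 287 [ 458.  -209.7   98. ]
196 275 287 [ 458.9 -224.5   98. ]
214 275 287 [ 459.4 -239.8   98. ]
232 275 288 [ 460.4 -255.6   98. ]
250 275 288 [ 460.9 -271.8   98. ]
[ 457.6 -171.5   98. ] [ 461.1 -276.8   98. ]
tcp [284.5 260.1]
```

```bash
python3 -c "
from h import *
go(459.3,-225,69,2.3)"
```

```text
clk 2.15 tcp [ 462.  -226.2  218.8] yaw 1.94 F [-0.5  0.4 -1.3] w 56.0 g 0.0
share d [ 0.0052 -0.0108  0.5994] spin -0.001 mm [  1.3  -2.7 149.8] turn 0.36
```

```bash
python3 -m inch '[{"dx":0.005,"dy":-0.011,"dz":0.1,"spin":-0.001},{"dx":0.005,"dy":-0.011,"dz":0.22,"spin":-0.001},{"dx":0.005,"dy":-0.011,"dz":0.36,"spin":-0.001},{"dx":0.005,"dy":-0.011,"dz":0.47,"spin":-0.001},{"dx":0.005,"dy":-0.011,"dz":0.55,"spin":-0.001},{"dx":0.005,"dy":-0.011,"dz":0.59,"spin":-0.001},{"dx":0.005,"dy":-0.011,"dz":0.599,"spin":-0.001},{"dx":0.005,"dy":-0.011,"dz":0.599,"spin":-0.001},{"dx":0.005,"dy":-0.011,"dz":0.599,"spin":-0.001},{"dx":0.005,"dy":-0.011,"dz":0.599,"spin":-0.001}]'
python3 -m inch '[{"dx":0,"dy":0,"dz":0,"spin":0},{"dx":0,"dy":0,"dz":0,"spin":0},{"dx":0,"dy":0,"dz":0,"spin":0},{"dx":0,"dy":0,"dz":0,"spin":0},{"dx":0,"dy":0,"dz":0,"spin":0},{"dx":0,"dy":0,"dz":0,"spin":0},{"dx":0,"dy":0,"dz":0,"spin":0},{"dx":0,"dy":0,"dz":0,"spin":0},{"dx":0,"dy":0,"dz":0,"spin":0},{"dx":0,"dy":0,"dz":0,"spin":0}]' 1 25
python3 -c "
from h import *
go(459.3,-225,69,2.3)
s=status.sense();print(s['torque'])"
```

```text
clock: 3.15
tcp_pos: [460.3, -225.2, 70.0]
ee_rot: [[-0.041, 0.999, 0.002], [0.999, 0.041, -0.001], [-0.001, 0.002, -1.0]]
force: [-0.2, -0.7, 0.3]
grip_width: 55.7
gripper_force: 0.0
clock: 4.15
tcp_pos: [459.6, -224.7, 68.9]
ee_rot: [[-0.041, 0.999, -0.0], [0.999, 0.041, 0.0], [0.0, -0.0, -1.0]]
force: [-0.2, 1.0, -0.6]
grip_width: 12.2
gripper_force: 25.0
clk 4.15 tcp [ 459.6 -224.7   68.9] yaw 2.34 F [-0.2  1.  -0.6] w 12.2 g 25.0
share d [-0.0012 -0.0012 -0.0005] spin 0.0001 mm [-0.3 -0.3 -0.1] turn -0.04
[-0.04934832 -0.15090157 -0.00121305]
```

```bash
python3 -m inch '[{"dx":0,"dy":0,"dz":-0.04,"spin":0},{"dx":0,"dy":0,"dz":-0.1,"spin":0},{"dx":0,"dy":0,"dz":-0.18,"spin":0},{"dx":0,"dy":0,"dz":-0.27,"spin":0},{"dx":0,"dy":0,"dz":-0.36,"spin":0},{"dx":0,"dy":0,"dz":-0.43,"spin":0},{"dx":0.06,"dy":0.01,"dz":-0.46,"spin":0},{"dx":0.16,"dy":0.02,"dz":-0.46,"spin":0},{"dx":0.32,"dy":0.05,"dz":-0.46,"spin":0},{"dx":0.5,"dy":0.09,"dz":-0.46,"spin":0}]'
python3 -c "
from h import *
go(571,249.5,184,-8)"
```

```text
clock: 5.15
tcp_pos: [476.3, -97.3, 183.7]
ee_rot: [[-0.039, 0.999, -0.001], [0.999, 0.039, 0.001], [0.001, -0.001, -1.0]]
force: [0.8, -0.7, -1.4]
grip_width: 12.1
gripper_force: 25.0
clk 5.15 tcp [476.3 -97.3 183.7] yaw 2.22 F [ 0.8 -0.7 -1.4] w 12.1 g 25.0
share d [ 1.3714e+00  4.3200e-01 -7.0000e-04] spin 0.0284 mm [ 3.429e+02  1.080e+02 -2.000e-01] turn -10.22
```

```bash
python3 -m inch '[{"dx":0.18,"dy":0.06,"dz":0,"spin":0.004},{"dx":0.36,"dy":0.12,"dz":0,"spin":0.008},{"dx":0.54,"dy":0.18,"dz":0,"spin":0.012},{"dx":0.7,"dy":0.23,"dz":0,"spin":0.016},{"dx":0.82,"dy":0.27,"dz":0,"spin":0.02},{"dx":0.92,"dy":0.3,"dz":0,"spin":0.024},{"dx":0.97,"dy":0.32,"dz":0,"spin":0.028},{"dx":1,"dy":0.34,"dz":0,"spin":0.028},{"dx":1,"dy":0.34,"dz":0,"spin":0.028},{"dx":1,"dy":0.34,"dz":0,"spin":0.028}]'
python3 -c "
from h import *
go(571,249.5,184,-8)"
```

```text
clock: 6.15
tcp_pos: [551.2, 154.2, 183.7]
ee_rot: [[0.134, 0.991, -0.001], [0.991, -0.134, -0.0], [-0.0, -0.001, -1.0]]
force: [-0.3, -0.4, -0.9]
grip_width: 12.0
gripper_force: 25.0
clk 6.15 tcp [551.2 154.2 183.7] yaw -7.7 F [-0.3 -0.4 -0.9] w 12.0 g 25.0
share d [ 0.3885  0.0274 -0.0016] spin 0.0008 mm [97.1  6.9 -0.4] turn -0.3
```

```bash
python3 -c "
from h import *
shot('wrist','w1')
print([proj('w1',X) for X in ([571,249.5,67],[524.5,155,72],[566,220,60])])"
```

```text
[array([294.1,  70.8]), array([250.9, 204.4]), array([292.2, 112.8])]
```

View pics/w1.png

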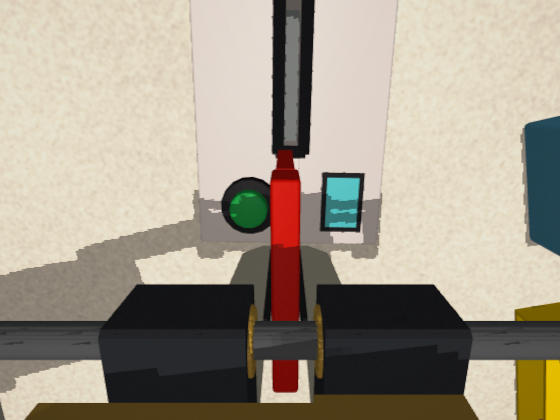

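The wrist view shows the slot rim from (290,157) upwards and the held red bar, straight, at u 272–299. The button is at (249,209). Now I'll measure the rim and bar edges.

Run:
```python
from h import *
im=cv2.imread('pics/w1.png').astype(int);s=im.max(2)
def seg(v):
    u=np.nonzero(s[v,255:330]<75)[0]+255; return u.min(),u.max()
pts=[]
for v in (5,30,60,90,120,140,150):
    a,c=seg(v);A=ray('w1',a-.5,v,67);C=ray('w1',c+.5,v,67);print(v,a,c,A[:2],C[:2],(A+C)[:2]/2);pts.append((A+C)/2)
P=np.array(pts)[:,:2];k=np.polyfit(P[:,1],P[:,0],1);print('yaw',np.degrees(-np.arctan(k[0])),'x at y=249.5',np.polyval(k,249.5))
for u in(280,300,304):print('near end',u,[v for v in range(130,175) if s[v,u]<75][-1])
print(ray('w1',304,157,67))
b,g,r=[im[...,i] for i in range(3)];m=(r>2.5*g)&(r>2.5*b)&(r>120)
for v in(190,215,240):
    u=np.nonzero(m[v,255:330])[0]+255;print(v,u.min(),u.max(),ray('w1',u.mean(),v,212.8))
print('bar far end',ray('w1',285,177.5,212.8),ray('w1',285,391.5,212.8))
gm=(g>1.6*r)&(g>1.6*b);v,u=np.nonzero(gm);print('btn',u.min(),u.max(),v.min(),v.max())
for z in(68,72,76):
  c=ray('w1',(u.min()+u.max())/2,(v.min()+v.max())/2,z);print(z,c,np.linalg.norm(ray('w1',u.min()-.5,209,z)-ray('w1',u.max()+.5,209,z)))
go(571,249.5,184,-8)
```

```text
5 274 313 [562.2 294.2] [589.8 290.5] [576.   292.35]
30 274 313 [559.9 278.4] [588.  274.7] [573.95 276.55]
60 273 311 [556.4 258.9] [584.4 255.1] [570.4 257. ]
90 273 310 [553.5 238.4] [581.4 234.7] [567.45 236.55]
120 273 309 [550.4 217. ] [578.2 213.3] [564.3  215.15]
140 273 309 [548.3 202.2] [576.5 198.4] [562.4 200.3]
150 272 308 [546.5 194.7] [574.8 190.9] [560.65 192.8 ]
yaw -8.665040478514438 x at y=249.5 569.5288144762936
near end 280 149
near end 300 157
near end 304 157
[570.8 186.   67. ]
190 270 299 [557.2 196.5 212.8]
215 271 299 [556.1 186.4 212.8]
240 271 299 [554.7 176.  212.8]
bar far end [558.1 201.3 212.8] [544.9 102.5 212.8]
btn 229 268 190 227
68 [521.5 150.8  68. ] 32.28761372415125
72 [522.1 151.9  72. ] 31.877892025665652
76 [522.6 153.   76. ] 31.38231986326061
clk 6.2 tcp [551.3 153.8 183.8] yaw -7.74 F [ 0.1  0.  -1.7] w 11.7 g 25.0
share d [ 0.3898  0.0267 -0.0011] spin 0.0007 mm [97.5  6.7 -0.3] turn -0.26
```

```bash
python3 -c "
from h import *
go(569.2,249.3,136,-8.5)"
```

```text
clk 6.2 tcp [551.3 153.8 183.8] yaw -7.74 F [ 0.1  0.  -1.7] w 11.7 g 25.0
share d [0.3881 0.0197 0.1909] spin 0.0021 mm [97.   4.9 47.7] turn -0.76
```

```bash
python3 -m inch '[{"dx":0.08,"dy":0.004,"dz":0,"spin":0.002},{"dx":0.19,"dy":0.01,"dz":0,"spin":0.002},{"dx":0.29,"dy":0.015,"dz":0,"spin":0.002},{"dx":0.36,"dy":0.02,"dz":0,"spin":0.002},{"dx":0.388,"dy":0.02,"dz":0.03,"spin":0.002},{"dx":0.388,"dy":0.02,"dz":0.08,"spin":0.002},{"dx":0.388,"dy":0.02,"dz":0.14,"spin":0.002},{"dx":0.388,"dy":0.02,"dz":0.18,"spin":0.002},{"dx":0.388,"dy":0.02,"dz":0.19,"spin":0.002},{"dx":0.388,"dy":0.02,"dz":0.19,"spin":0.002}]'
python3 - <<'E'
from h import *
shot('wrist','w2');shot('scene','s2')
im=cv2.imread('pics/s2.png')
b=cv2.resize(im[180:290,310:430],None,fx=5,fy=5,interpolation=cv2.INTER_CUBIC)
w=cv2.imread('pics/w2.png')[60:420,200:380];w=cv2.resize(w,(195,390))
o=np.zeros((550,800,3),np.uint8);o[:550,:600]=b;o[:390,602:797]=w;cv2.imwrite('pics/c2.png',o)
go(569.2,249.3,136,-8.5)
E
```

```text
clock: 7.2
tcp_pos: [569.3, 249.1, 135.7]
ee_rot: [[0.148, 0.989, -0.001], [0.989, -0.148, -0.0], [-0.001, -0.001, -1.0]]
force: [0.3, 0.1, -1.1]
grip_width: 11.6
gripper_force: 25.0
clk 7.3 tcp [570.1 249.5 136.9] yaw -8.48 F [ 0.5  0.8 -0.4] w 11.6 g 25.0
share d [-0.0014 -0.0034  0.0036] spin 0.0 mm [-0.3 -0.8  0.9] turn -0.02
```

View pics/c2.png

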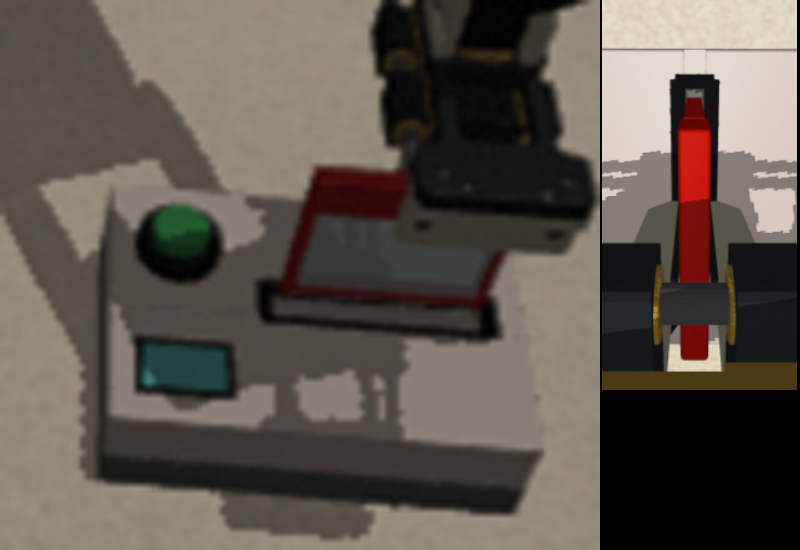

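The combined view shows the lower edge just above the black rim, and in the wrist view the bar is centred between the rim's edges. Lowering slowly.

```bash
python3 -m inch '[{"dx":0,"dy":-0.001,"dz":0.01,"spin":0},{"dx":0,"dy":-0.001,"dz":0.02,"spin":0},{"dx":0,"dy":-0.001,"dz":0.03,"spin":0},{"dx":0,"dy":-0.001,"dz":0.04,"spin":0},{"dx":0,"dy":-0.001,"dz":0.05,"spin":0},{"dx":0,"dy":-0.001,"dz":0.06,"spin":0},{"dx":0,"dy":-0.001,"dz":0.07,"spin":0},{"dx":0,"dy":-0.001,"dz":0.08,"spin":0},{"dx":0,"dy":-0.001,"dz":0.088,"spin":0},{"dx":0,"dy":-0.001,"dz":0.088,"spin":0}]'
python3 -c "
from h import *
go(569.2,249.3,86,-8.5);print(status.sense()['torque'])"
```

```text
clock: 8.3
tcp_pos: [569.2, 249.8, 114.0]
ee_rot: [[0.147, 0.989, -0.001], [0.989, -0.147, -0.0], [-0.0, -0.001, -1.0]]
force: [0.6, -0.4, -1.3]
grip_width: 11.9
gripper_force: 25.0
clk 8.3 tcp [569.2 249.8 114. ] yaw -8.46 F [ 0.6 -0.4 -1.3] w 11.9 g 25.0
share d [-0.0019  0.0003  0.112 ] spin 0.0001 mm [-0.5  0.1 28. ] turn -0.04
[-0.05497688 -0.12942745 -0.0579922 ]
```

```bash
python3 -m inch '[{"dx":0,"dy":0,"dz":0.01,"spin":0},{"dx":0,"dy":0,"dz":0.022,"spin":0},{"dx":0,"dy":0,"dz":0.034,"spin":0},{"dx":0,"dy":0,"dz":0.046,"spin":0},{"dx":0,"dy":0,"dz":0.058,"spin":0},{"dx":0,"dy":0,"dz":0.07,"spin":0},{"dx":0,"dy":0,"dz":0.08,"spin":0},{"dx":0,"dy":0,"dz":0.09,"spin":0},{"dx":0,"dy":0,"dz":0.1,"spin":0},{"dx":0,"dy":0,"dz":0.1,"spin":0}]'
python3 -c "
from h import *
go(569.2,249.3,86,-8.5);print(status.sense()['torque'])"
```

```text
clock: 9.3
tcp_pos: [569.2, 249.8, 89.0]
ee_rot: [[0.147, 0.989, -0.001], [0.989, -0.147, -0.0], [-0.0, -0.001, -1.0]]
force: [0.6, 0.3, -0.7]
grip_width: 12.0
gripper_force: 25.0
clk 9.3 tcp [569.2 249.8  89. ] yaw -8.46 F [ 0.6  0.3 -0.7] w 12.0 g 25.0
share d [-0.0018  0.0004  0.0119] spin 0.0001 mm [-0.4  0.1  3. ] turn -0.04
[-0.00587885 -0.06276161 -0.04470126]
```

Creeping down the last few millimetres until it touches the floor.

```bash
python3 -m inch '[{"dx":0,"dy":0,"dz":0.002,"spin":0},{"dx":0,"dy":0,"dz":0.004,"spin":0},{"dx":0,"dy":0,"dz":0.006,"spin":0},{"dx":0,"dy":0,"dz":0.008,"spin":0},{"dx":0,"dy":0,"dz":0.01,"spin":0},{"dx":0,"dy":0,"dz":0.012,"spin":0},{"dx":0,"dy":0,"dz":0.013,"spin":0},{"dx":0,"dy":0,"dz":0.014,"spin":0},{"dx":0,"dy":0,"dz":0.014,"spin":0},{"dx":0,"dy":0,"dz":0.014,"spin":0}]'
python3 -c "
from h import *
go(569.2,249.3,86,-8.5);print(status.sense()['torque'])"
```

```text
clock: 10.3
tcp_pos: [569.4, 249.9, 85.9]
ee_rot: [[0.147, 0.989, -0.0], [0.989, -0.147, 0.0], [-0.0, -0.0, -1.0]]
force: [-0.4, -1.1, -1.4]
grip_width: 11.9
gripper_force: 25.0
clk 10.3 tcp [569.4 249.9  85.9] yaw -8.45 F [-0.4 -1.1 -1.4] w 11.9 g 25.0
share d [-0.0023 -0.0005 -0.0004] spin 0.0001 mm [-0.6 -0.1 -0.1] turn -0.05
[-0.03884119 -0.09758286 -0.07423545]
```

```bash
python3 -m inch '[{"dx":0,"dy":0,"dz":0.001,"spin":0},{"dx":0,"dy":0,"dz":0.002,"spin":0},{"dx":0,"dy":0,"dz":0.003,"spin":0},{"dx":0,"dy":0,"dz":0.004,"spin":0},{"dx":0,"dy":0,"dz":0.005,"spin":0},{"dx":0,"dy":0,"dz":0.006,"spin":0},{"dx":0,"dy":0,"dz":0.006,"spin":0},{"dx":0,"dy":0,"dz":0.006,"spin":0},{"dx":0,"dy":0,"dz":0.006,"spin":0},{"dx":0,"dy":0,"dz":0.006,"spin":0}]'
python3 -c "
from h import *
go(569.2,249.3,86,-8.5);print(status.sense()['torque'])"
```

```text
clock: 11.3
tcp_pos: [569.6, 249.9, 85.8]
ee_rot: [[0.147, 0.989, 0.001], [0.989, -0.147, 0.0], [0.0, 0.001, -1.0]]
force: [-4.2, -1.5, 9.1]
grip_width: 11.9
gripper_force: 25.0
clk 11.3 tcp [569.6 249.9  85.8] yaw -8.45 F [-4.2 -1.5  9.1] w 11.9 g 25.0
share d [-0.0025 -0.0012 -0.0006] spin 0.0001 mm [-0.6 -0.3 -0.2] turn -0.05
[-0.25235204  0.66818993  0.11218029]
```

Contact at the height expected for a cassette fully home (TCP 85.8 mm). Releasing, then lifting away.

```bash
python3 -m inch '[{"dx":0,"dy":0,"dz":0.003,"spin":0},{"dx":0,"dy":0,"dz":0.003,"spin":0},{"dx":0,"dy":0,"dz":0.003,"spin":0},{"dx":0,"dy":0,"dz":0.003,"spin":0},{"dx":0,"dy":0,"dz":0,"spin":0},{"dx":0,"dy":0,"dz":0,"spin":0},{"dx":0,"dy":0,"dz":0,"spin":0},{"dx":0,"dy":0,"dz":0,"spin":0},{"dx":0,"dy":0,"dz":0,"spin":0},{"dx":0,"dy":0,"dz":0,"spin":0}]' 0.4
python3 -m inch '[{"dx":0,"dy":0,"dz":-0.03,"spin":0},{"dx":0,"dy":0,"dz":-0.08,"spin":0},{"dx":0,"dy":0,"dz":-0.15,"spin":0},{"dx":0,"dy":0,"dz":-0.22,"spin":0},{"dx":0,"dy":0,"dz":-0.28,"spin":0},{"dx":0,"dy":0,"dz":-0.33,"spin":0},{"dx":0,"dy":0,"dz":-0.36,"spin":0},{"dx":0,"dy":0,"dz":-0.37,"spin":0},{"dx":0,"dy":0,"dz":-0.37,"spin":0},{"dx":0,"dy":0,"dz":-0.37,"spin":0}]'
python3 -c "
from h import *
go(522.5,154.5,130,-8.5)
shot('wrist','w3')
print(proj('w3',[522.5,154.5,72]))"
```

```text
clock: 12.3
tcp_pos: [569.4, 249.9, 84.4]
ee_rot: [[0.147, 0.989, 0.0], [0.989, -0.147, 0.0], [0.0, -0.0, -1.0]]
force: [0.8, 0.3, 0.2]
grip_width: 55.6
gripper_force: 0.0
clock: 13.3
tcp_pos: [569.0, 249.7, 176.1]
ee_rot: [[0.147, 0.989, -0.001], [0.989, -0.147, -0.0], [-0.001, -0.001, -1.0]]
force: [-0.8, -0.2, 0.1]
grip_width: 55.9
gripper_force: 0.0
clk 13.3 tcp [569.  249.7 176.1] yaw -8.46 F [-0.8 -0.2  0.1] w 55.9 g 0.0
share d [-0.404  -0.1277  0.185 ] spin 0.0001 mm [-101.   -31.9   46.2] turn -0.04
[246.5 318.5]
```

```bash
python3 -m inch '[{"dx":-0.08,"dy":-0.03,"dz":0,"spin":0},{"dx":-0.18,"dy":-0.06,"dz":0,"spin":0},{"dx":-0.28,"dy":-0.09,"dz":0,"spin":0},{"dx":-0.36,"dy":-0.115,"dz":0,"spin":0},{"dx":-0.4,"dy":-0.128,"dz":0.02,"spin":0},{"dx":-0.404,"dy":-0.128,"dz":0.07,"spin":0},{"dx":-0.404,"dy":-0.128,"dz":0.12,"spin":0},{"dx":-0.404,"dy":-0.128,"dz":0.16,"spin":0},{"dx":-0.404,"dy":-0.128,"dz":0.18,"spin":0},{"dx":-0.404,"dy":-0.128,"dz":0.185,"spin":0}]' 1 20
python3 - <<'E'
from h import *
go(522.5,154.5,90,-8.5)
shot('wrist','w4');shot('scene','s4');shot('side','d4')
s=cv2.imread('pics/s4.png')[180:290,310:430];d=cv2.imread('pics/d4.png')[180:280,140:260];w=cv2.imread('pics/w4.png')[0:420,100:480]
f=lambda i,W,H:cv2.resize(i,(W,H),interpolation=cv2.INTER_CUBIC)
o=np.zeros((600,800,3),np.uint8);o[:330,:360]=f(s,360,330);o[335:595,:312]=f(d,312,260);o[:486,362:800]=f(w,438,486)
cv2.imwrite('pics/c4.png',o)
E
```

```text
clock: 14.35
tcp_pos: [522.4, 155.1, 129.3]
ee_rot: [[0.146, 0.989, -0.002], [0.989, -0.146, -0.0], [-0.0, -0.002, -1.0]]
force: [-1.1, 0.3, -0.4]
grip_width: 0.4
gripper_force: 0.0
clk 14.35 tcp [522.4 155.1 129.3] yaw -8.41 F [-1.1  0.3 -0.4] w 0.4 g 0.0
share d [-0.0024  0.001   0.1571] spin 0.0002 mm [-0.6  0.2 39.3] turn -0.09
```

View pics/c4.png

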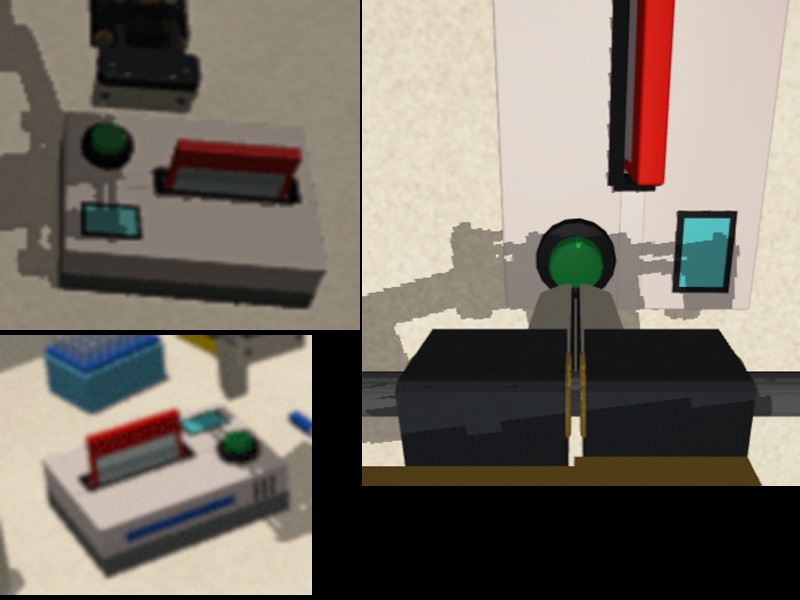

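The cassette stands upright and fully home in the slot, and the closed fingers line up with the button. Descending to find the top of the button.

```bash
python3 -m inch '[{"dx":-0.002,"dy":0,"dz":0.04,"spin":0},{"dx":-0.002,"dy":0,"dz":0.09,"spin":0},{"dx":-0.002,"dy":0,"dz":0.13,"spin":0},{"dx":-0.002,"dy":0,"dz":0.16,"spin":0},{"dx":-0.002,"dy":0,"dz":0.175,"spin":0},{"dx":-0.002,"dy":0,"dz":0.185,"spin":0},{"dx":-0.002,"dy":0,"dz":0.195,"spin":0},{"dx":-0.002,"dy":0,"dz":0.2,"spin":0},{"dx":-0.002,"dy":0,"dz":0.2,"spin":0},{"dx":-0.002,"dy":0,"dz":0.2,"spin":0}]'
python3 -c "
from h import *
go(522.5,154.5,72,-8.5)"
```

```text
clock: 15.5
tcp_pos: [523.0, 154.2, 81.1]
ee_rot: [[0.147, 0.989, 0.001], [0.989, -0.147, 0.0], [0.0, 0.001, -1.0]]
force: [-0.8, -0.8, 1.6]
grip_width: 0.4
gripper_force: 1.0
clk 15.5 tcp [523.  154.2  81.1] yaw -8.45 F [-0.8 -0.8  1.6] w 0.4 g 1.0
share d [ 0.001  -0.0024  0.0363] spin 0.0001 mm [ 0.3 -0.6  9.1] turn -0.05
```

```bash
python3 -m inch '[{"dx":0,"dy":0,"dz":0.003,"spin":0},{"dx":0,"dy":0,"dz":0.006,"spin":0},{"dx":0,"dy":0,"dz":0.009,"spin":0},{"dx":0,"dy":0,"dz":0.012,"spin":0},{"dx":0,"dy":0,"dz":0.015,"spin":0},{"dx":0,"dy":0,"dz":0.018,"spin":0},{"dx":0,"dy":0,"dz":0.021,"spin":0},{"dx":0,"dy":0,"dz":0.024,"spin":0},{"dx":0,"dy":0,"dz":0.024,"spin":0},{"dx":0,"dy":0,"dz":0.024,"spin":0}]'
python3 -c "
from h import *
go(522.5,154.5,72,-8.5)"
```

```text
clock: 16.5
tcp_pos: [523.1, 154.2, 76.1]
ee_rot: [[0.147, 0.989, 0.001], [0.989, -0.147, -0.0], [0.0, 0.001, -1.0]]
force: [-4.0, 0.1, 15.0]
grip_width: 0.7
gripper_force: 7.3
clk 16.5 tcp [523.1 154.2  76.1] yaw -8.45 F [-4.   0.1 15. ] w 0.7 g 7.3
share d [ 0.001  -0.0026  0.0165] spin 0.0001 mm [ 0.2 -0.7  4.1] turn -0.05
```

15 N is well above the 5 N spring, so the button is on its stop. A small extra nudge to be sure, then up and away.

```bash
python3 -m inch '[{"dx":0,"dy":0,"dz":0.002,"spin":0},{"dx":0,"dy":0,"dz":0.002,"spin":0},{"dx":0,"dy":0,"dz":0.002,"spin":0},{"dx":0,"dy":0,"dz":0.002,"spin":0},{"dx":0,"dy":0,"dz":0.002,"spin":0},{"dx":0,"dy":0,"dz":0.002,"spin":0},{"dx":0,"dy":0,"dz":0.002,"spin":0},{"dx":0,"dy":0,"dz":0.002,"spin":0},{"dx":0,"dy":0,"dz":0.002,"spin":0},{"dx":0,"dy":0,"dz":0.002,"spin":0}]'
python3 -m inch '[{"dx":0,"dy":0,"dz":-0.02,"spin":0},{"dx":0,"dy":0,"dz":-0.05,"spin":0},{"dx":0,"dy":0,"dz":-0.1,"spin":0},{"dx":0,"dy":0,"dz":-0.17,"spin":0},{"dx":0,"dy":0,"dz":-0.24,"spin":0},{"dx":0,"dy":0,"dz":-0.31,"spin":0},{"dx":0,"dy":0,"dz":-0.36,"spin":0},{"dx":0,"dy":0,"dz":-0.4,"spin":0},{"dx":0,"dy":0,"dz":-0.4,"spin":0},{"dx":0,"dy":0,"dz":-0.4,"spin":0}]'
python3 - <<'E'
from h import *
go(522.5,154.5,180,-8.5)
shot('scene','s5')
E
```

```text
clock: 17.5
tcp_pos: [523.1, 154.2, 76.1]
ee_rot: [[0.147, 0.989, 0.001], [0.989, -0.147, -0.0], [0.0, 0.001, -1.0]]
force: [-5.1, -1.8, 17.7]
grip_width: 0.7
gripper_force: 8.9
clock: 18.5
tcp_pos: [522.6, 154.2, 173.8]
ee_rot: [[0.147, 0.989, -0.0], [0.989, -0.147, -0.0], [-0.0, -0.0, -1.0]]
force: [0.1, 0.2, -0.5]
grip_width: 0.2
gripper_force: 0.0
clk 18.5 tcp [522.6 154.2 173.8] yaw -8.45 F [ 0.1  0.2 -0.5] w 0.2 g 0.0
share d [ 0.0013 -0.0006 -0.0247] spin 0.0001 mm [ 0.3 -0.1 -6.2] turn -0.05
```

View pics/s5.png

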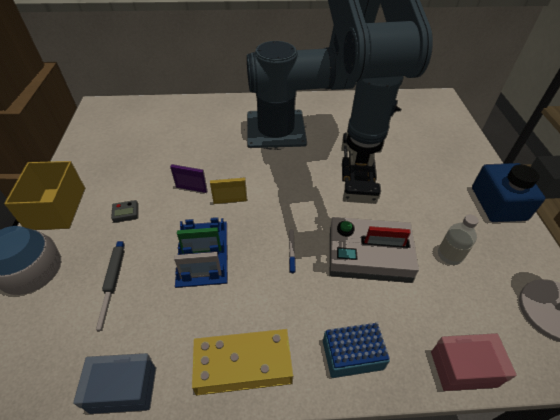

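The z reading held at 76.1 mm under extra push, so the button was fully down. The final view shows the red cassette in the reader at (388,235), the green and white ones still in the rack, and the bystanders unmoved.

```bash
python3 -c "
from cell import ctrl
print(ctrl.close_job())"
```

```text
the job is handed in; nothing more can be done
None
```

The red cassette is fully home in the reader, the start button was pressed to its stop and released, and the job was handed in at about 18.5 s; the final picture shows nothing else moved.

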